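# Put the spacers away in the slotted rack

### The job

Put the two wooden spacer blocks that stand on end on the bench away in the slotted wooden rack. The rack's three slots get narrower along the row: each spacer goes, upright and all the way down, into the narrowest slot that takes its thickness, so the widest slot stays empty.

Things in the scene. Friction and masses are not known exactly. Their poses are not given: they have to be found in the camera images.
- rack: Wooden rack fixed to the bench, 100 (x) x 225 (y) x 54 mm high; origin: centre of its underside. Three open-topped slots, centred at x = 0, run 80 mm along x with closed ends: widest at y = +69 mm (47 mm wide), middle at y = -12 (35 wide), narrowest at y = -81 (23 wide). Slot floors at z = 10 mm. Mouths flare: from those widths at z = 40 mm to 16 mm wider at the top, z = 54.
- spacer_thin: A plain light-wood spacer block standing on end on the bench, 56 mm (its x) by 18 mm thick (its y) by 100 mm tall (its z), with rounded edges and a small dark hanging hole through the thickness near the top. Origin at the centre of its underside. The 18 mm block belongs in the narrowest slot (23 mm).
- spacer_thick: A plain light-wood spacer block standing on end on the bench, 56 mm (its x) by 30 mm thick (its y) by 100 mm tall (its z), with rounded edges and a small dark hanging hole through the thickness near the top. Origin at the centre of its underside. The 30 mm block belongs in the middle slot (35 mm).
Not all that is in view belongs to the job. Leave any green or purple look-alike of the spacer_thin alone.

How it is judged:
At the end, for the whole second after the job is handed in: The 18 mm spacer stands in the narrowest slot and the 30 mm spacer in the middle slot, each down on the slot floor (underside within 6 mm of it), its foot within 9 mm of the slot's centre line and 18 mm of its mid-length, upright within 15 degrees and at rest (y of spacer_thin in the frame of rack between -0.09 and -0.072 m and x of spacer_thin in the frame of rack between -0.018 and 0.018 m and z of spacer_thin in the frame of rack between 0.005 and 0.016 m and angle between each of spacer_thin, spacer_thick's own z axis and vertical below 0.26 rad and linear speed of each of spacer_thin, spacer_thick below 0.02 m/s and y of spacer_thick in the frame of rack between -0.021 and -0.003 m and x of spacer_thick in the frame of rack between -0.018 and 0.018 m and z of spacer_thick in the frame of rack between 0.005 and 0.016 m); the robot touches nothing.
It also fails if it takes over 66 s, if anything falls off the work surface, if the arm or the gripper's body presses on something with over 40 N, if the wrist force passes 120 N, or if a joint passes its speed limit or range.

### The arm

A 6-joint arm with a two-finger parallel gripper is mounted at the origin on a cart in front of the work surface, level with it; the furniture and walls round the work are solid. World frame = base frame: x ahead of the robot, y to its left, z up, the work surface at z = 0. Lengths are in m, angles in rad, forces in N, time in s.
With the tool pointing down it reaches from about 0.375 to 0.9 m from the base axis. Payload 3.1 kg.
Tool frame: the origin (TCP) lies where the fingers leave the gripper's body, on its centre line; the fingertips stand 73 mm ahead of it and the grasp point (between the pads) lies 54 mm ahead of it (robot.tips_ahead is the distance from the TCP to the fingertips, in m); z points along the fingers, y is the line along which they close (so a half turn about z gives the same grasp; the last joint's range is limited). The gripper opens to 85 mm and grips with 20 to 120 N. Pads are 22 mm wide; open, the fingers measure 114 mm over their backs; the gripper's body (76 mm by 85 mm) begins 54 mm behind the grasp point. The pads swing forward as they close: fully open they stand 13 mm farther back than shut.
Start: joints at [1.151, 0.527, 1.433, -0, 1.181, -0.178], TCP at [0.15, 0.607, 0.304] pointing down, gripper open.
Joint ranges: [-3.08, 3.08], [-0.75, 2.2], [0.22, 2.44], [-1.43, 4.57], [0, 2.65], [-2.85, 2.85]. Speed limits (rad/s): [2.79, 2.79, 3.14, 3.14, 3.14, 3.14].

### API

Orientations are given as a 3x3 rotation matrix whose columns are the frame's x, y, z axes.
In Python, from bench import robot gives the robot as it stands.
- The arm moves only by the tool jog_arm, never from a script. Its argument "rows" is a list of rows, each a list of 7 numbers: the finger opening in m, from 0 to 0.0854, then the shift along the tool's x, y, z in m, then the turn, a rotation vector about the tool's x, y, z in degrees. In form: [[gripper, tx, ty, tz, rx, ry, rz], ...]. A call has 1 to 5 rows; each row is the pose to reach, as a shift and turn from the pose commanded when the call began, along the tool's axes at that moment; what a row does not reach only later rows make up. A row lasts 1/8 s, in which the tool goes at most 62.5 mm and 10.7 degrees, less where a joint would pass 70% of its speed; a pose out of reach is approached as far as the arm can. A call with a gripper value outside its range is refused whole. The fingers move at their own pace and stop on an object; "grip_force" is the grip in N (left out, the last holds). Time passes only in rows, so rows that repeat a pose let the fingers close. It gives the time, the measured TCP pose, the force, the opening and the grip force at its end, in the units of the state.
- robot.get_obs(): the state, without advancing time (a new reading comes with each control period).
- robot.snapshot(name): name is "side" or "top" or "wrist"; returns (picture, depth): 420x560x3 uint8, blue, green, red; 420x560 float32, m along the optical axis (not along the pixel's ray), 0 where there is no reading.
- robot.camera_info(name): a dict with "fx", "fy", "cx", "cy" (pixels), "distortion" ([k1, k2, p1, p2, k3] as OpenCV has them; the pictures are not rectified), "R" (3x3) and "t" (3): a world point X has camera coordinates R X + t; the wrist camera has in their place "T_tool_cam" (4x4, takes a point from camera to tool coordinates, whose origin is the TCP and whose axes are the flange's). Camera axes: x right, y down, z forward; pixel columns grow to the right and rows downward; lengths in m; the calibration is good to about 2 mm. A picture is of the moment at which its call begins: read the wrist's pose just before it. camera_info takes no time and is no camera call.
- robot.job_done(): hands the job in; it is judged then, once.
Trained networks look in the newest picture that a camera, given by its name, has taken for a name from the list of things; names that differ only in an ending like _2 or _b are one class to them, and where a whole thing is asked for, a point or a joint stands for the part that bears it (a point fixed in the world has none). Each returns a list of dicts, best first, with "p" (0 to 1); they miss things now and then, are a little off and sometimes report something else, mostly with a low value. They report only what shows in the picture. A call takes as long as a camera call. They do not tell look-alikes from the thing itself.
- robot.regions_of(camera, thing): "pixels" (420x560 bool, what is visible of it) and "uv" ([column, row] in pixels, amid what is visible of it).
- robot.spot_point(camera, thing): "uv" ([column, row] in pixels: a listed point, or the origin of a listed thing).
The state is a dict: "time_s": time; "joint_positions": joint angles; "qvel": joint speeds; "joint_efforts": joint torques, N m; "position": TCP position; "ee_rot": TCP orientation; "contact_force": force on the tool from outside, world axes, zero at the start; "ft_torque": the same for the moment, N m; "opening": opening from 0.0 (shut) to 1.0 (fully open); "grip_force": force on a finger pad.
Only numpy, scipy, OpenCV 4.12 (cv2) and the standard library are available. Lean on these libraries where they do the work, as an engineer would, in place of code of your own. Each camera call takes 0.05 s, during which the arm holds its last target. There are 200 camera calls.

## Working session

There is one attempt and no reset: what is moved stays moved. The work goes in short steps, Python scripts to look and compute and a tool call to move; the robot and the scene stay as the last step left them, time stands still between calls to the robot, and variables do not carry over. Pictures are saved under pics/ and viewed, at most 10 in all, crops included, and the job is handed in when it is done.

Besides the shell and the picture viewer there is one more tool, called after "Emit:" by a JSON object that holds its "fn" and its "kwargs". jog_arm: Moves the arm, as the interface text tells. Its arguments: {"type":"object","properties":{"rows":{"type":"array","items":{"type":"array","items":{"type":"number"}}},"grip_force":{"type":"number"}},"required":["rows"]}

```bash
mkdir -p pics
cat > h.py <<'E'
import numpy as np, cv2
from bench import robot
def unproj(cam,uv,d,obs=None):
    c=robot.camera_info(cam)
    K=np.array([[c["fx"],0,c["cx"]],[0,c["fy"],c["cy"]],[0,0,1.]])
    uv=np.asarray(uv,float).reshape(-1,1,2)
    n=cv2.undistortPoints(uv,K,np.array(c["distortion"],float)).reshape(-1,2)
    P=np.c_[n,np.ones(len(n))]*np.asarray(d,float).reshape(-1,1)
    if cam=="wrist":
        T=np.array(c["T_tool_cam"]);P=P@T[:3,:3].T+T[:3,3]
        return P@np.array(obs["ee_rot"]).T+np.array(obs["position"])
    R=np.array(c["R"]);t=np.array(c["t"]).ravel()
    return (P-t)@R
def cloud(cam,mask,depth,obs=None):
    v,u=np.nonzero(mask&(depth>0))
    return unproj(cam,np.c_[u,v],depth[v,u],obs)
E
python3 - <<'E'
from h import *
for cam in("top","side"):
    im,d=robot.snapshot(cam);cv2.imwrite(f"pics/{cam}1.png",im);np.save(f"{cam}1.npy",d)
    for th in("rack","spacer_thin","spacer_thick"):
        for r in robot.regions_of(cam,th):
            P=cloud(cam,r["pixels"],d)
            print(cam,th,round(r["p"],2),np.round(r["uv"]),r["pixels"].sum(),np.round(np.percentile(P,[2,50,98],axis=0),3).tolist() if len(P) else None)
print(robot.get_obs())
E
```

```text
top rack 0.89 [197. 183.] 5464 [[0.499, 0.07, 0.007], [0.556, 0.184, 0.047], [0.609, 0.289, 0.057]]
top spacer_thin 0.95 [353. 196.] 510 [[0.522, -0.16, 0.006], [0.544, -0.144, 0.088], [0.572, -0.131, 0.103]]
top spacer_thin 0.89 [322. 230.] 529 [[0.461, -0.119, 0.0], [0.469, -0.092, 0.096], [0.509, -0.064, 0.103]]
top spacer_thin 0.69 [395. 203.] 399 [[0.534, -0.261, 0.018], [0.547, -0.232, 0.098], [0.571, -0.215, 0.103]]
top spacer_thin 0.57 [306. 193.] 447 [[0.529, -0.065, 0.018], [0.548, -0.045, 0.097], [0.575, -0.026, 0.103]]
top spacer_thick 0.96 [435. 246.] 897 [[0.441, -0.339, 0.002], [0.468, -0.313, 0.095], [0.498, -0.296, 0.103]]
side rack 0.65 [235. 300.] 8773 [[0.501, 0.079, 0.002], [0.557, 0.216, 0.043], [0.613, 0.299, 0.054]]
side spacer_thin 0.91 [266. 191.] 1106 [[0.53, -0.057, 0.004], [0.552, -0.034, 0.06], [0.58, -0.022, 0.1]]
side spacer_thin 0.9 [280. 156.] 932 [[0.523, -0.152, 0.007], [0.544, -0.139, 0.066], [0.575, -0.128, 0.1]]
side spacer_thin 0.88 [312. 183.] 581 [[0.461, -0.112, 0.003], [0.472, -0.064, 0.067], [0.486, -0.06, 0.1]]
side spacer_thin 0.83 [277.
[... 308 characters left out ...]
    1.18139538e+00, -1.78527772e-01]), 'qvel': array([-0.00139863, -0.00114527, -0.00231212, -0.00040391, -0.00023235,
       -0.00011259]), 'joint_efforts': array([-8.39499498e-04, -4.41809428e+01, -1.78088111e+01, -2.81587472e-04,
        3.25110297e-03,  3.64092031e-06]), 'position': array([0.14960098, 0.60674621, 0.30376549]), 'ee_rot': array([[-9.70907172e-01,  2.39456134e-01, -1.50691677e-04],
       [ 2.39456168e-01,  9.70907138e-01, -2.69400244e-04],
       [ 8.17980841e-05, -2.97646680e-04, -9.99999952e-01]]), 'contact_force': array([ 0.1895661 ,  0.04605349, -0.18597139]), 'ft_torque': array([ 0.01260383, -0.02512281, -0.03942312]), 'grip_force': 0.0, 'opening': 1.0021215469123752}
```

Run:
```python
import cv2,numpy as np
a=cv2.imread("pics/top1.png");b=cv2.imread("pics/side1.png")
A=cv2.resize(a[120:290,120:480],None,fx=2.2,fy=1.75);cv2.imwrite("pics/c_top.png",cv2.resize(a[130:290,100:480],(800,337)))
cv2.imwrite("pics/c_side.png",cv2.resize(b[80:360,120:400],(600,600)))
```

```text
(no output)
```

View pics/c_top.png

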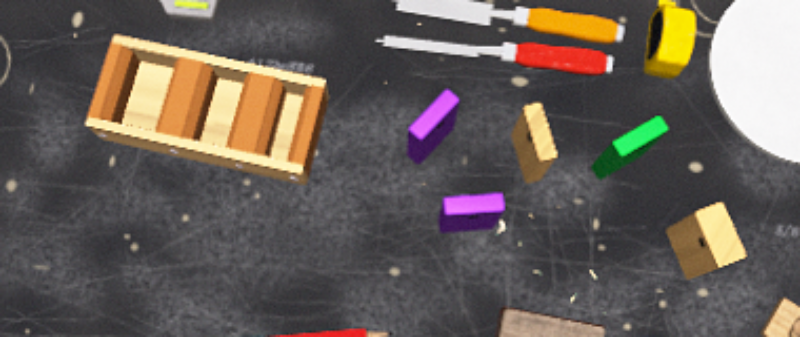

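View pics/c_side.png

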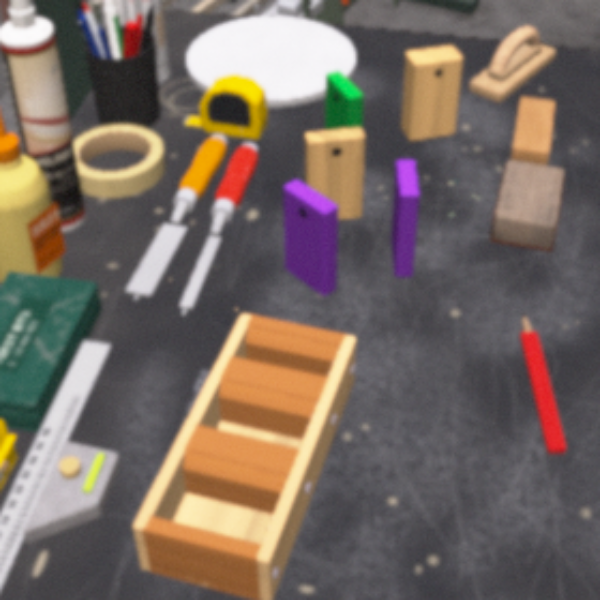

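Candidates for the thin spacer (top image): wooden (353,196), purple (306,193) and (322,230), green (395,203). The plain-wood one at (353,196) is the 18 mm block. The thick one is at (435,246), with no look-alike. The rack is at (197,183), with its narrow slot at the right (-y) end.

```bash
cat >> h.py <<'E'
def rect(P):
    (c,s,a)=cv2.minAreaRect((P[:,:2]*1000).astype(np.float32)); b=cv2.boxPoints((c,s,a)); e=[b[1]-b[0],b[2]-b[1]]
    l=max(e,key=np.linalg.norm); return np.round(c,1),np.round(s,1),round(float(np.degrees(np.arctan2(l[1],l[0]))%180),1)
E
python3 - <<'E'
from h import *
im={c:cv2.imread(f"pics/{c}1.png") for c in("top","side")}
dd={c:np.load(f"{c}1.npy") for c in im}
boxes={"thin":((0.50,0.60),(-0.19,-0.10),.096,.108),"thick":((.42,.52),(-.37,-.27),.096,.108),"rack":((.46,.66),(.03,.33),.046,.062)}
for c in im:
    P=cloud(c,np.ones((420,560),bool),dd[c])
    for n,(x,y,a,b) in boxes.items():
        m=(P[:,0]>x[0])&(P[:,0]<x[1])&(P[:,1]>y[0])&(P[:,1]<y[1])&(P[:,2]>a)&(P[:,2]<b)
        if m.sum()>5: print(c,n,m.sum(),np.median(P[m,2]),*rect(P[m]))
cv2.imwrite("pics/c_thin.png",cv2.resize(im["side"][130:200,230:330],(600,420),interpolation=2))
o=robot.get_obs();R=o["ee_rot"]
print(R.T@(np.array([.547,-.145,.30])-o["position"]))
E
```

```text
top thin 231 0.10023240524922811 [ 549.8 -145.4] [56.1 17.9] 19.4
top thick 443 0.1004920591856613 [ 471.2 -320. ] [57.3 32.1] 24.8
top rack 2796 0.05369751246034322 [557.1 181.9] [226.  101.7] 83.4
side thin 141 0.09858955136323713 [ 549.6 -144.7] [54.8 20.9] 21.3
side thick 147 0.09770907245619886 [ 470.3 -318.7] [52.4 33. ] 24.3
side rack 3968 0.05206929799233574 [557.2 183.8] [228.1 101. ] 83.3
[-0.56584813 -0.63471501  0.00390813]
```

View pics/c_thin.png

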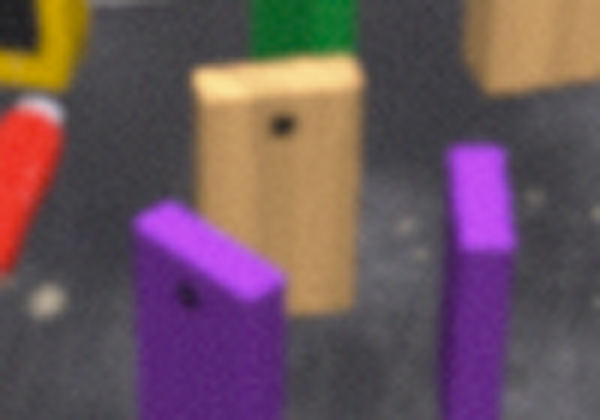

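The crop confirms it: plain light wood with a dark hole, in front of the green one. Now approaching above it.

Emit:
{"fn": "jog_arm", "kwargs": {"rows": [[0.06,-0.04,-0.044,0,0,0,0],[0.06,-0.08,-0.088,0,0,0,0],[0.06,-0.12,-0.132,0,0,0,0],[0.06,-0.16,-0.176,0,0,0,0],[0.06,-0.19,-0.212,0,0,0,0]]}}

```text
time_s: 1.02
position: [0.2842, 0.3537, 0.3042]
ee_rot: [[-0.971, 0.24, 0.001], [0.24, 0.971, 0.0], [-0.001, 0.0, -1.0]]
contact_force: [0.5, -0.2, 0.7]
opening: 0.7
grip_force: 0.0
```

Emit:
{"fn": "jog_arm", "kwargs": {"rows": [[0.06,-0.04,-0.044,0,0,0,0],[0.06,-0.08,-0.088,0,0,0,0],[0.06,-0.12,-0.132,0,0,0,0],[0.06,-0.16,-0.176,0,0,0,0],[0.06,-0.19,-0.212,0,0,0,0]]}}

```text
time_s: 1.65
position: [0.4183, 0.102, 0.3043]
ee_rot: [[-0.971, 0.241, 0.002], [0.241, 0.971, -0.0], [-0.002, 0.0, -1.0]]
contact_force: [0.2, -0.5, -1.1]
opening: 0.703
grip_force: 0.0
```

Emit:
{"fn": "jog_arm", "kwargs": {"rows": [[0.06,-0.04,-0.044,0,0,0,-8],[0.06,-0.08,-0.088,0,0,0,-16],[0.06,-0.12,-0.132,0,0,0,-24],[0.06,-0.16,-0.176,0,0,0,-32],[0.06,-0.189,-0.21,0,0,0,-33.9]]}}

```text
time_s: 2.28
position: [0.5514, -0.1476, 0.3041]
ee_rot: [[-0.939, -0.343, 0.001], [-0.343, 0.939, -0.001], [-0.001, -0.001, -1.0]]
contact_force: [-0.3, 0.5, -0.3]
opening: 0.702
grip_force: 0.0
```

```bash
cat > w.py <<'E'
from h import *
import sys
def look(name,lo,hi,zlo,zhi):
    o=robot.get_obs();im,d=robot.snapshot("wrist");cv2.imwrite(f"pics/{name}.png",im)
    P=cloud("wrist",np.ones((420,560),bool),d,o)
    m=(P[:,0]>lo[0])&(P[:,0]<hi[0])&(P[:,1]>lo[1])&(P[:,1]<hi[1])&(P[:,2]>zlo)&(P[:,2]<zhi)
    print(o["position"],m.sum())
    if m.sum()>10: print(np.median(P[m,2]),*rect(P[m]))
    return o,im,d,P
E
python3 - <<'E'
from w import *
o,im,d,P=look("w1",(.5,-.19),(.6,-.1),.094,.108)
c=robot.camera_info("wrist");print(np.round(c["T_tool_cam"],3).tolist())
E
```

```text
[ 0.55140835 -0.14764493  0.30408125] 1471
0.09907310017772675 [ 550.6 -147.2] [55.2 17.7] 20.7
[[0.001, -0.945, -0.326, 0.085], [1.0, 0.001, -0.0, -0.0], [0.0, -0.326, 0.945, -0.069], [0.0, 0.0, 0.0, 1.0]]
```

View pics/w1.png

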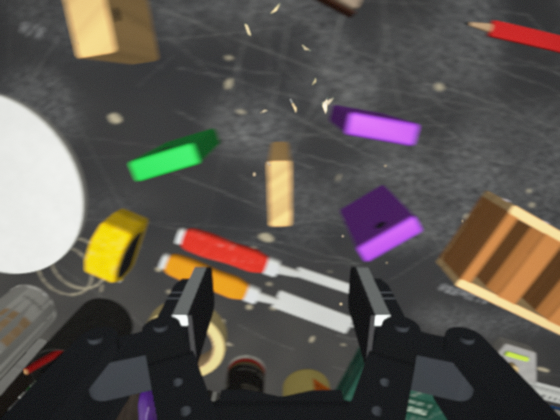

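The wrist view shows the block at (280,190), centred between the fingers, and the measurement is within 1 mm. Descend and grip.

Emit:
{"fn": "jog_arm", "kwargs": {"rows": [[0.06,0.001,0,0.05,0,0,-0.5],[0.06,0.001,0,0.1,0,0,-0.5],[0.06,0.001,0,0.14,0,0,-0.5],[0.06,0.001,0,0.165,0,0,-0.5],[0.06,0.001,0,0.175,0,0,-0.5]], "grip_force": 40}}

```text
time_s: 2.95
position: [0.5487, -0.1449, 0.1274]
ee_rot: [[-0.936, -0.351, -0.002], [-0.351, 0.936, 0.001], [0.002, 0.002, -1.0]]
contact_force: [-0.1, 0.6, 0.6]
opening: 0.704
grip_force: 0.0
```

Emit:
{"fn": "jog_arm", "kwargs": {"rows": [[0,0,0,0,0,0,0],[0,0,0,0,0,0,0],[0,0,0,0,0,0,0],[0,0,0,0,0,0,0],[0,0,0,0,0,0,0]], "grip_force": 40}}

```text
time_s: 3.58
position: [0.5501, -0.1456, 0.1302]
ee_rot: [[-0.936, -0.351, 0.002], [-0.351, 0.936, -0.001], [-0.002, -0.002, -1.0]]
contact_force: [0.6, -0.1, 6.7]
opening: 0.205
grip_force: 43.9
```

Emit:
{"fn": "jog_arm", "kwargs": {"rows": [[0,0,0,-0.01,0,0,0],[0,0,0,-0.05,0,0,0],[0,0,0,-0.1,0,0,0],[0,0,0,-0.14,0,0,0],[0,0,0,-0.14,0,0,0]]}}

```text
time_s: 4.2
position: [0.5508, -0.146, 0.2727]
ee_rot: [[-0.936, -0.351, 0.007], [-0.351, 0.936, -0.004], [-0.005, -0.006, -1.0]]
contact_force: [-0.6, -0.4, -0.7]
opening: 0.207
grip_force: 42.9
```

Emit:
{"fn": "jog_arm", "kwargs": {"rows": [[0,-0.017,0.047,-0.02,0,0,5.5],[0,-0.034,0.093,-0.02,0,0,11],[0,-0.051,0.14,-0.02,0,0,16.5],[0,-0.067,0.187,-0.02,0,0,22],[0,-0.084,0.233,-0.02,0,0,27.2]]}}

```text
time_s: 4.82
position: [0.5449, 0.1038, 0.2875]
ee_rot: [[-0.993, 0.119, -0.003], [0.119, 0.993, -0.0], [0.003, -0.0, -1.0]]
contact_force: [1.2, -0.8, -0.8]
opening: 0.204
grip_force: 42.9
```

Emit:
{"fn": "jog_arm", "kwargs": {"rows": [[0,0,0,0,0,0,0],[0,0,0,0,0,0,0]]}}

```text
time_s: 5.08
position: [0.5456, 0.1021, 0.2879]
ee_rot: [[-0.993, 0.115, -0.002], [0.115, 0.993, -0.001], [0.002, -0.001, -1.0]]
contact_force: [0.4, -0.7, -0.8]
opening: 0.205
grip_force: 42.9
```

Run:
```python
from w import *
o,im,d,P=look("w2",(.46,.03),(.66,.33),.049,.06)
im2,d2=robot.snapshot("top");cv2.imwrite("pics/t2.png",im2)
print(o["ee_rot"])
# held block in wrist cam tool frame
Q=(P-o["position"])@o["ee_rot"]
m=(abs(Q[:,0])<.04)&(abs(Q[:,1])<.02)&(Q[:,2]>.08)&(Q[:,2]<.2)
print(m.sum(), np.percentile(Q[m],[2,50,98],axis=0).round(4))
np.save("w2P.npy",P)
```

```text
[0.54556813 0.10209106 0.28791209] 13529
0.05287829768477331 [557.4 182.7] [226.4 100. ] 83.7
[[-9.93411993e-01  1.14575327e-01 -2.25966447e-03]
 [ 1.14577131e-01  9.93414119e-01 -6.85183864e-04]
 [ 2.16627742e-03 -9.39575739e-04 -9.99997212e-01]]
1030 [[ 0.0251 -0.0092  0.0807]
 [ 0.0273 -0.0008  0.0996]
 [ 0.0278  0.0077  0.1266]]
```

View pics/w2.png

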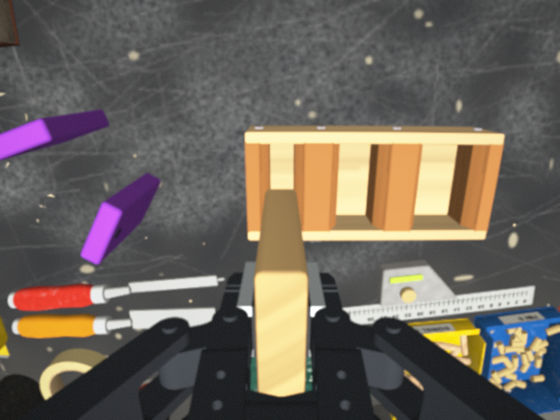

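The wrist view shows the block held square above the left (narrow) slot at (283,165). A quick check of the slot's ridge edges in this cloud.

Run:
```python
from w import *
P=np.load("w2P.npy")
a=np.radians(83.5);y=np.array([np.cos(a),np.sin(a)]);x=np.array([y[1],-y[0]])
D=P[:,:2]-[.5573,.1826];u=D@x;v=D@y
m=(u>-.04)&(u<-.005)&(abs(v)<.12)&(P[:,2]>.0505)&(P[:,2]<.06)
h,e=np.histogram(v[m],np.arange(-.12,.12,.002))
print([(round(float(b)*1000),int(n)) for b,n in zip(e,h) if n])
m=(u>-.03)&(u<-.005)&(abs(v)<.12)&(P[:,2]>.006)&(P[:,2]<.014)
h,e=np.histogram(v[m],np.arange(-.12,.12,.002))
print([(round(float(b)*1000),int(n)) for b,n in zip(e,h) if n])
```

```text
[(-114, 43), (-112, 94), (-110, 94), (-108, 91), (-106, 93), (-104, 88), (-102, 97), (-100, 35), (-98, 3), (-96, 2), (-94, 2), (-92, 3), (-90, 2), (-88, 2), (-86, 3), (-84, 2), (-82, 3), (-80, 2), (-78, 2), (-76, 3), (-74, 2), (-72, 2), (-70, 3), (-68, 2), (-66, 4), (-64, 76), (-62, 92), (-60, 93), (-58, 94), (-56, 91), (-54, 87), (-52, 101), (-50, 87), (-48, 89), (-46, 96), (-44, 92), (-42, 87), (-40, 94), (-38, 60), (-36, 3), (-34, 3), (-32, 2), (-30, 2), (-28, 3), (-26, 2), (-24, 2), (-22, 3), (-20, 2), (-18, 2), (-16, 3), (-14, 2), (-12, 2), (-10, 3), (-8, 2), (-6, 2), (-4, 1), (-2, 3), (0, 2), (2, 3), (4, 1), (6, 2), (8, 2), (10, 26), (12, 108), (14, 85), (16, 91), (18, 87), (20, 95), (22, 84), (24, 98), (26, 82), (28, 98), (30, 83), (32, 92), (34, 80), (36, 85), (38, 17), (40, 2), (42, 2), (44, 2), (46, 2), (48, 3), (50, 1), (52, 3), (56, 2), (58, 2), (60, 1), (96, 5), (98, 100), (100, 86), (102, 82), (104, 77), (106, 84), (108, 80), (110, 81), (112, 12)]
[(-94, 25), (-92, 51), (-90, 49), (-88, 50), (-86, 49), (-84, 51), (-82, 50), (-80, 50), (-78, 50), (-76, 52), (-74, 50), (-72, 56), (-70, 16), (-26, 23), (-24, 50), (-22, 45), (-20, 51), (-18, 49), (-16, 55), (-14, 47), (-12, 52), (-10, 51), (-8, 50), (-6, 46), (-4, 51), (-2, 52), (0, 48), (2, 49), (4, 65), (56, 10), (58, 50), (60, 50), (62, 51), (64, 47), (66, 45), (68, 50), (70, 50), (72, 48), (74, 49), (76, 52), (78, 48), (80, 49), (82, 44), (84, 52), (86, 46), (88, 47), (90, 63), (92, 49)]
```

Emit:
{"fn": "jog_arm", "kwargs": {"rows": [[0,-0.002,0,0.03,0,0,0],[0,-0.002,0,0.06,0,0,0],[0,-0.002,0,0.085,0,0,0],[0,-0.002,0,0.095,0,0,0],[0,-0.002,0,0.095,0,0,0]]}}

```text
time_s: 5.8
position: [0.5482, 0.1012, 0.1935]
ee_rot: [[-0.993, 0.117, -0.001], [0.117, 0.993, -0.0], [0.001, -0.0, -1.0]]
contact_force: [0.1, -0.1, 0.0]
opening: 0.206
grip_force: 42.8
```

Emit:
{"fn": "jog_arm", "kwargs": {"rows": [[0,0,0,0.005,0,0,0],[0,0,0,0.01,0,0,0],[0,0,0,0.015,0,0,0],[0,0,0,0.02,0,0,0],[0,0,0,0.024,0,0,0]]}}

```text
time_s: 6.42
position: [0.5481, 0.1022, 0.1695]
ee_rot: [[-0.993, 0.116, -0.0], [0.116, 0.993, 0.0], [0.0, 0.0, -1.0]]
contact_force: [0.4, 0.7, -1.1]
opening: 0.206
grip_force: 42.8
```

Underside is at about z = 39 mm, with no contact. Continue down.

Emit:
{"fn": "jog_arm", "kwargs": {"rows": [[0,0,0,0.006,0,0,0],[0,0,0,0.012,0,0,0],[0,0,0,0.018,0,0,0],[0,0,0,0.023,0,0,0],[0,0,0,0.027,0,0,0]]}}

```text
time_s: 7.05
position: [0.5481, 0.1021, 0.1425]
ee_rot: [[-0.993, 0.116, -0.0], [0.116, 0.993, -0.0], [0.0, -0.0, -1.0]]
contact_force: [-0.4, 0.8, -1.2]
opening: 0.203
grip_force: 42.8
```

Emit:
{"fn": "jog_arm", "kwargs": {"rows": [[0,0,0,0.001,0,0,0],[0,0,0,0.002,0,0,0],[0,0,0,0.002,0,0,0]]}}

```text
time_s: 7.42
position: [0.5482, 0.1021, 0.141]
ee_rot: [[-0.993, 0.116, 0.0], [0.116, 0.993, -0.0], [-0.0, 0.0, -1.0]]
contact_force: [-0.2, 0.2, -0.1]
opening: 0.205
grip_force: 42.8
```

Emit:
{"fn": "jog_arm", "kwargs": {"rows": [[0.05,0,0,0,0,0,0],[0.05,0,0,0,0,0,0],[0.05,0,0,0,0,0,0],[0.05,0,0,-0.03,0,0,0],[0.05,0,0,-0.07,0,0,0]]}}

```text
time_s: 8.05
position: [0.5475, 0.102, 0.2107]
ee_rot: [[-0.993, 0.116, -0.003], [0.116, 0.993, 0.0], [0.003, -0.0, -1.0]]
contact_force: [0.3, -0.1, -0.4]
opening: 0.587
grip_force: 0.0
```

Emit:
{"fn": "jog_arm", "kwargs": {"rows": [[0.07,0,0,-0.05,0,0,0],[0.07,0,0,-0.09,0,0,0],[0.07,0,0,-0.09,0,0,0]]}}

```text
time_s: 8.43
position: [0.5499, 0.1022, 0.3046]
ee_rot: [[-0.993, 0.116, 0.009], [0.116, 0.993, -0.0], [-0.008, 0.001, -1.0]]
contact_force: [0.5, 0.4, -0.2]
opening: 0.819
grip_force: 0.0
```

Run:
```python
from w import *
o,im,d,P=look("w3",(.50,.06),(.6,.14),.08,.13)
R=o["ee_rot"];print(R.T@(np.array([.4709,-.3195,.29])-o["position"]),np.degrees(np.arctan2(R[1,1],R[0,1])))
im2,d2=robot.snapshot("side");cv2.imwrite("pics/s3.png",im2)
```

```text
[0.54989613 0.10215464 0.30464533] 1702
0.10903145622206663 [548.6 102.3] [17.7 55.8] 173.3
[ 0.02978073 -0.42797657  0.01402381] 83.35339536382921
```

The thin spacer is seated (top at 109 mm, centred). Next the thick one.

Emit:
{"fn": "jog_arm", "kwargs": {"rows": [[0.07,0.003,-0.05,0,0,0,0],[0.07,0.006,-0.1,0,0,0,0],[0.07,0.009,-0.15,0,0,0,0],[0.07,0.012,-0.2,0,0,0,0],[0.07,0.015,-0.214,0,0,0,0]]}}

```text
time_s: 9.15
position: [0.5074, -0.1109, 0.2992]
ee_rot: [[-0.993, 0.119, -0.003], [0.119, 0.993, 0.001], [0.003, 0.001, -1.0]]
contact_force: [0.4, 0.8, 0.1]
opening: 0.821
grip_force: 0.0
```

Emit:
{"fn": "jog_arm", "kwargs": {"rows": [[0.07,0.003,-0.05,0,0,0,-8],[0.07,0.006,-0.1,0,0,0,-16],[0.07,0.009,-0.15,0,0,0,-24],[0.07,0.012,-0.2,0,0,0,-31],[0.07,0.015,-0.214,0,0,0,-31]]}}

```text
time_s: 9.78
position: [0.4683, -0.3213, 0.2995]
ee_rot: [[-0.912, -0.41, -0.001], [-0.41, 0.912, 0.001], [0.0, 0.002, -1.0]]
contact_force: [1.0, -0.3, -0.2]
opening: 0.817
grip_force: 0.0
```

Run:
```python
from w import *
o,im,d,P=look("w4",(.42,-.37),(.52,-.27),.094,.108)
R=o["ee_rot"];print(R,np.degrees(np.arctan2(R[1,1],R[0,1])),o["joint_positions"])
```

```text
[ 0.4683023  -0.32127535  0.2995469 ] 2500
0.09915054295125576 [ 471.1 -321.4] [55.9 30. ] 26.6
[[-9.12101661e-01 -4.09962586e-01 -1.11281992e-03]
 [-4.09963836e-01  9.12100780e-01  1.34888003e-03]
 [ 4.62013572e-04  1.68653164e-03 -9.99998471e-01]] 114.20252118372612 [-7.98074234e-01  4.56323673e-01  1.58200511e+00  1.62112111e-04
  1.10500654e+00 -2.79135757e+00]
```

View pics/w4.png

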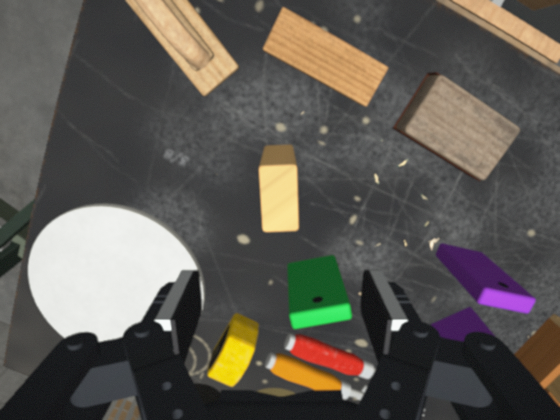

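The thick block is at (279,195), between the fingers; 3 mm and about 2° off. Correct, descend, grip.

Emit:
{"fn": "jog_arm", "kwargs": {"rows": [[0.07,-0.0026,-0.001,0.05,0,0,-1],[0.07,-0.0026,-0.001,0.1,0,0,-1],[0.07,-0.0026,-0.001,0.14,0,0,-1],[0.07,-0.0026,-0.001,0.16,0,0,-1],[0.07,-0.0026,-0.001,0.17,0,0,-1]], "grip_force": 50}}

```text
time_s: 10.45
position: [0.4712, -0.3168, 0.1292]
ee_rot: [[-0.903, -0.429, -0.003], [-0.429, 0.903, 0.004], [0.001, 0.004, -1.0]]
contact_force: [0.9, 0.3, 0.4]
opening: 0.818
grip_force: 0.0
```

Emit:
{"fn": "jog_arm", "kwargs": {"rows": [[0,0,0,0,0,0,0],[0,0,0,0,0,0,0],[0,0,0,0,0,0,0],[0,0,0,0,0,0,0],[0,0,0,0,0,0,0]], "grip_force": 50}}

```text
time_s: 11.08
position: [0.4721, -0.3196, 0.132]
ee_rot: [[-0.904, -0.428, 0.002], [-0.428, 0.904, -0.001], [-0.001, -0.002, -1.0]]
contact_force: [1.5, 0.4, 7.0]
opening: 0.341
grip_force: 49.9
```

Emit:
{"fn": "jog_arm", "kwargs": {"rows": [[0,0,0,-0.01,0,0,0],[0,0,0,-0.05,0,0,0],[0,0,0,-0.1,0,0,0],[0,0,0,-0.15,0,0,0],[0,0,0,-0.17,0,0,0]]}}

```text
time_s: 11.7
position: [0.472, -0.3202, 0.3045]
ee_rot: [[-0.904, -0.428, 0.004], [-0.428, 0.904, -0.004], [-0.001, -0.005, -1.0]]
contact_force: [0.1, -0.1, -1.3]
opening: 0.345
grip_force: 49.6
```

Run:
```python
from h import *
o=robot.get_obs();R=o["ee_rot"]
a=np.radians(83.5);t=np.array([.5573,.1826])-.0124*np.array([np.cos(a),np.sin(a)])
print(t,R.T@(np.r_[t,.3]-o["position"]),np.degrees(np.arctan2(R[1,1],R[0,1])),o["joint_positions"][5])
```

```text
[0.55589628 0.17027971] [-0.28572033  0.40735621  0.00271496] 115.34376819901752 -2.8045905294443823
```

Emit:
{"fn": "jog_arm", "kwargs": {"rows": [[0,-0.028,0.041,0,0,0,0],[0,-0.057,0.081,0,0,0,0],[0,-0.086,0.122,0,0,0,0],[0,-0.114,0.163,0,0,0,0],[0,-0.143,0.204,0,0,0,0]]}}

```text
time_s: 12.32
position: [0.5131, -0.0724, 0.3011]
ee_rot: [[-0.904, -0.428, -0.0], [-0.428, 0.904, -0.0], [0.001, -0.0, -1.0]]
contact_force: [0.3, -0.3, -1.6]
opening: 0.35
grip_force: 49.6
```

Emit:
{"fn": "jog_arm", "kwargs": {"rows": [[0,-0.028,0.041,0,0,0,8],[0,-0.057,0.081,0,0,0,16],[0,-0.086,0.122,0,0,0,24],[0,-0.114,0.163,0,0,0,31.8],[0,-0.143,0.204,0,0,0,31.8]]}}

```text
time_s: 12.95
position: [0.5551, 0.1731, 0.301]
ee_rot: [[-0.994, 0.113, -0.001], [0.113, 0.994, -0.001], [0.0, -0.001, -1.0]]
contact_force: [0.6, -0.6, -1.8]
opening: 0.351
grip_force: 49.7
```

Emit:
{"fn": "jog_arm", "kwargs": {"rows": [[0,0,0,0,0,0,0],[0,0,0,0,0,0,0]]}}

```text
time_s: 13.2
position: [0.5548, 0.1714, 0.3007]
ee_rot: [[-0.994, 0.112, -0.001], [0.112, 0.994, -0.001], [0.001, -0.001, -1.0]]
contact_force: [-1.3, -0.9, -1.1]
opening: 0.346
grip_force: 49.8
```

Run:
```python
from w import *
o,im,d,P=look("w5",(.46,.03),(.66,.33),.049,.06)
R=o["ee_rot"];Q=(P-o["position"])@R
m=(abs(Q[:,0])<.04)&(abs(Q[:,1])<.025)&(Q[:,2]>.08)&(Q[:,2]<.15)
print(np.percentile(Q[m],[2,50,98],axis=0).round(4),R)
print(R.T@(np.array([.5559,.1703,.3])-o["position"]))
```

```text
[0.5548257  0.17144186 0.30067771] 11665
0.05286542355505286 [558.  182.4] [225.9 100.8] 83.6
[[ 0.0279 -0.0151  0.0807]
 [ 0.0292 -0.0012  0.1003]
 [ 0.0296  0.0127  0.1286]] [[-9.93745982e-01  1.11658373e-01 -1.15393225e-03]
 [ 1.11659524e-01  9.93746033e-01 -9.86279075e-04]
 [ 1.03658928e-03 -1.10895839e-03 -9.99998848e-01]]
[-0.00119579 -0.00101401  0.00067759]
```

View pics/w5.png

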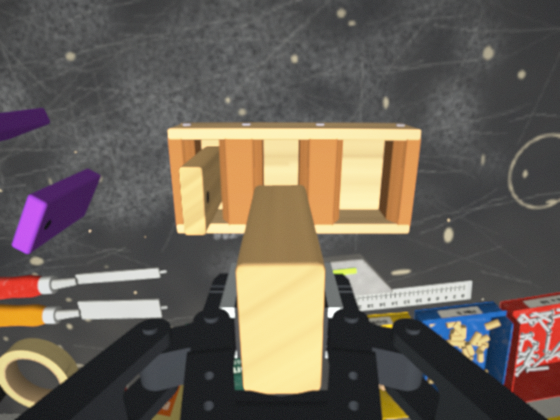

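The wrist view shows the thin block upright in its slot at (200,190) and the thick block square above the middle slot at (281,165). Lower it.

Emit:
{"fn": "jog_arm", "kwargs": {"rows": [[0,-0.003,-0.0005,0.03,0,0,0],[0,-0.003,-0.0005,0.06,0,0,0],[0,-0.003,-0.0005,0.09,0,0,0],[0,-0.003,-0.0005,0.107,0,0,0],[0,-0.003,-0.0005,0.107,0,0,0]]}}

```text
time_s: 13.88
position: [0.5578, 0.1699, 0.1929]
ee_rot: [[-0.993, 0.114, -0.003], [0.114, 0.993, -0.0], [0.003, -0.001, -1.0]]
contact_force: [-0.5, -0.1, -1.2]
opening: 0.344
grip_force: 49.8
```

Emit:
{"fn": "jog_arm", "kwargs": {"rows": [[0,0,0,0.005,0,0,0],[0,0,0,0.01,0,0,0],[0,0,0,0.015,0,0,0],[0,0,0,0.02,0,0,0],[0,0,0,0.024,0,0,0]]}}

```text
time_s: 14.5
position: [0.5583, 0.171, 0.1696]
ee_rot: [[-0.994, 0.112, -0.0], [0.112, 0.994, -0.0], [0.0, -0.0, -1.0]]
contact_force: [-0.3, 0.3, -1.2]
opening: 0.344
grip_force: 49.8
```

Emit:
{"fn": "jog_arm", "kwargs": {"rows": [[0,0,0,0.006,0,0,0],[0,0,0,0.012,0,0,0],[0,0,0,0.018,0,0,0],[0,0,0,0.023,0,0,0],[0,0,0,0.026,0,0,0]]}}

```text
time_s: 15.12
position: [0.5582, 0.1709, 0.1435]
ee_rot: [[-0.994, 0.112, -0.0], [0.112, 0.994, -0.0], [0.0, -0.0, -1.0]]
contact_force: [-0.4, -0.3, -0.8]
opening: 0.346
grip_force: 49.8
```

Emit:
{"fn": "jog_arm", "kwargs": {"rows": [[0,0,0,0.001,0,0,0],[0,0,0,0.001,0,0,0]]}}

```text
time_s: 15.38
position: [0.5584, 0.171, 0.143]
ee_rot: [[-0.994, 0.112, 0.0], [0.112, 0.994, -0.0], [-0.0, 0.0, -1.0]]
contact_force: [1.3, -1.0, -1.4]
opening: 0.347
grip_force: 49.8
```

Emit:
{"fn": "jog_arm", "kwargs": {"rows": [[0.055,0,0,0,0,0,0],[0.055,0,0,0,0,0,0],[0.055,0,0,0,0,0,0],[0.055,0,0,-0.03,0,0,0],[0.055,0,0,-0.07,0,0,0]]}}

```text
time_s: 16.0
position: [0.5576, 0.1708, 0.2127]
ee_rot: [[-0.994, 0.113, -0.003], [0.113, 0.994, -0.0], [0.003, -0.001, -1.0]]
contact_force: [0.4, -0.0, -0.4]
opening: 0.643
grip_force: 0.0
```

Emit:
{"fn": "jog_arm", "kwargs": {"rows": [[0.055,0,0,-0.05,0,0,0],[0.055,0,0,-0.1,0,0,0],[0.055,0,0,-0.1,0,0,0],[0.055,0,0,-0.1,0,0,0]]}}

```text
time_s: 16.5
position: [0.5577, 0.1709, 0.3126]
ee_rot: [[-0.994, 0.112, -0.001], [0.112, 0.994, -0.0], [0.001, -0.0, -1.0]]
contact_force: [0.0, 0.4, 0.5]
opening: 0.645
grip_force: 0.0
```

Run:
```python
from w import *
o,im,d,P=look("w6",(.50,.14),(.62,.21),.09,.13)
for lo,hi in(((.5,.14),(.62,.21)),((.5,.06),(.6,.139))):
    m=(P[:,0]>lo[0])&(P[:,0]<hi[0])&(P[:,1]>lo[1])&(P[:,1]<hi[1])&(P[:,2]>.09)&(P[:,2]<.13)
    r=rect(P[m]);a=np.radians(83.5);y=np.array([np.cos(a),np.sin(a)]);D=r[0]-[557.4,182.6]
    print(np.median(P[m,2]),r,"rack xy",D@[y[1],-y[0]],D@y)
cv2.imwrite("pics/w6.png",im)
```

```text
[0.55768547 0.17087112 0.31257506] 2579
0.10912811899102828 [556.2 170.4] [30.  55.1] 173.3
0.10912811899102828 (array([556.2, 170.4]), array([30. , 55.1]), 173.3) rack xy 0.1887929811566248 -12.257420495775836
0.10889530772940739 (array([548.5, 102.8]), array([18.6, 55.7]), 172.3) rack xy 0.19082694315735926 -80.29454268552604
```

View pics/w6.png

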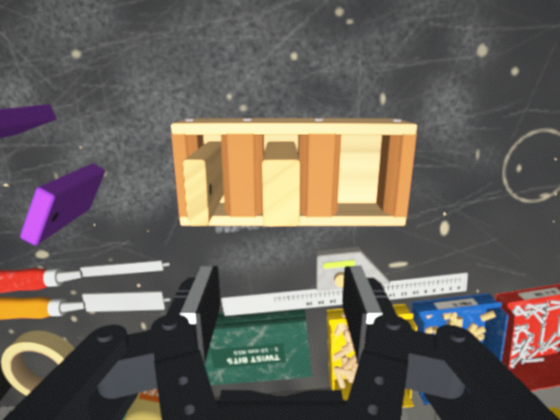

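Both blocks stand seated and centred: thin at (203,185), thick at (281,182). The widest slot at (358,170) is empty and the gripper is clear.

```bash
python3 -c "
from bench import robot
print(robot.job_done())"
```

```text
the job is handed in; nothing more can be done
None
```

I put the 18 mm spacer in the narrowest slot and the 30 mm spacer in the middle slot. Before I handed the job in at about 16.5 s of the 66 s, the wrist camera showed both upright, fully down and centred, the widest slot empty and the gripper clear; no verdict came back.

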